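# Tip the cutlery box down and push it back against the tiles

### The arm

A 7-joint arm with a two-finger parallel gripper is mounted at the origin on the work surface. World frame = base frame: x ahead of the robot, y to its left, z up, the work surface at z = 0. Lengths are in m, angles in rad, forces in N, time in s.
With the tool pointing down it reaches from about 0.35 to 0.9 m from the base axis. Payload 19.9 kg.
Tool frame: the origin (TCP) lies at the very end of the fingers, on their centre line; the grasp point (between the pads) lies 19 mm behind it; z points along the fingers, y is the line along which they close (so a half turn about z gives the same grasp; the last joint's range is limited). The gripper opens to 94 mm and grips with 3 to 60 N. Pads are 16 mm wide; open, the fingers measure 119 mm over their backs; the gripper's body (75 mm by 177 mm) begins 78 mm behind the grasp point.
Start: joints at [-1.234, 0.417, -0.01, 1.614, 0.005, 1.111, -0.053], TCP at [0.231, 0.581, 0.183] pointing down, gripper open.
Joint ranges: [-2.81, 2.81], [-0.39, 2.02], [-1.27, 1.25], [0.06, 2.57], [-1.19, 4.33], [0.19, 2], [-2.82, 2.82]. Speed limits (rad/s): [1.89, 1.89, 2.39, 2.39, 3.01, 3.01, 3.01].

### API

Orientations are given as [roll, pitch, yaw] about the fixed x, y, z axes, in that order (R = Rz(yaw) Ry(pitch) Rx(roll)).
In Python, from bench import env gives the robot as it stands.
- The arm moves only by the tool arm_command, never from a script. Its argument "moves" is a list of rows, each a list of 3 entries, a list of its own where there are three numbers: the opening, from 0 (shut) to 1 (fully open), then the shift along the tool's x, y, z in units of 50 mm (1.0 is 50 mm), then the turn, a rotation vector about the tool's x, y, z in units of 6 degrees (1.0 is 6 degrees). A call has exactly 8 rows; each row shifts and turns the commanded pose from where the row before left it, along the tool's axes as they then stand; what a row does not reach is not made up. A row lasts 1/10 s, in which the tool goes at most 50 mm and 8.59 degrees, less where a joint would pass 70% of its speed; a pose out of reach is approached as far as the arm can. A call is refused whole if a number of a shift passes 1 or a number of a turn 1, either way. A call with a gripper value outside its range is refused whole. The fingers move at their own pace and stop on an object; "squeeze" is the grip in N (left out, the last holds). Time passes only in rows, so rows that do not move let the fingers close, or fill a call up. It gives the time, the measured TCP pose, the force, the opening and the grip force at its end, in the units of the state.
- env.read_state(): the state, without advancing time (a new reading comes with each control period).
- env.camera(name): name is "side" or "top"; returns (picture, depth): 420x560x3 uint8, red, green, blue; 420x560 float32, m along the optical axis (not along the pixel's ray), 0 where there is no reading.
- env.camera_params(name): a dict with "camera_matrix" (3x3 intrinsics, pixels), "dist_coeffs" ([k1, k2, p1, p2, k3] as OpenCV has them; the pictures are not rectified), "view" (4x4, takes a point from world to camera coordinates). Camera axes: x right, y up, looking along -z (the intrinsics and any distortion apply to the point x, -y, -z); pixel columns grow to the right and rows downward; lengths in m; the calibration is good to about 2 mm. A picture is of the moment at which its call begins. camera_params takes no time and is no camera call.
- env.hand_in(): hands the job in; it is judged then, once.
The state is a dict: "time": time; "qpos": joint angles; "qd": joint speeds; "joint_efforts": joint torques, N m; "eef_pos": TCP position; "ee_rot": TCP orientation; "force": force on the tool from outside, world axes, zero at the start; "ft_torque": the same for the moment, N m; "grip_width": finger opening in m; "finger_force": force on a finger pad.
Only numpy, scipy, OpenCV 4.12 (cv2) and the standard library are available. Lean on these libraries where they do the work, as an engineer would, in place of code of your own. Each camera call takes 0.05 s, during which the arm holds its last target. There are 200 camera calls.

### The job

The pine cutlery box has been left standing on its end. Without gripping or lifting it, push it over towards the robot's right, the side its bottom panel faces, so that it drops onto its bottom with its open mouth upwards, then push it straight away from the robot until its far long side rests flush along the tiled upstand. Leave the mug, the pepper mill and the tin standing where they are.

Things in the scene. Friction and masses are not known exactly. Their poses are not given: they have to be found in the camera images.
- cutlery_box: Loose open pine box, 190 long x 100 wide x 90 mm deep, walls 8 mm, a divider at mid-length 26 mm below the mouth's rim; 0.3 to 0.65 kg. Starts standing on one end. Origin: centre of that end's outer face. z runs along the length (up at start), x across the width (roughly away from the robot), y out of the mouth (roughly left at start, straight up once lying on its bottom).
- heel (a point): Middle of the edge between the box's bottom panel and the end it starts standing on; box frame (0, -45, 0) mm. The box tips over this edge, towards its bottom panel (box -y); the edge stays down on the worktop throughout. The box goes over by itself once leaned some 23 degrees.
- top_rim (a point): Middle of the mouth's rim at the box's upper end panel, box frame (0, 45, 190) mm: the highest place to push from the robot's left; 1 to 2 N there tips the box.
- side_heel (a point): Point on the box: bottom corner of the long side wall that is to meet the tiles, at the starting-foot end; box frame (50, -45, 0) mm.
- side_toe (a point): Point on the box: the other bottom corner of that same long side, box frame (50, -45, 190) mm.
- near_wall (a point): Point on the box: centre of the outer face of the other long side wall, the one towards the robot, box frame (-50, 0, 95) mm. That wall is 190 x 90 mm; once the box lies down it is 90 mm tall and this point is 45 mm up, a good place to push from (sliding takes about 2 to 6 N).
- upstand_face (a point): Foot of the middle of the face of the fixed tiled upstand, on the worktop. x points into the tiles (away from the robot, square to the face), y runs along the face (the face ends at +330 and -330 mm), z up. The upstand is a low row of cream tiles, 660 long x 60 deep x 60 mm tall, beyond the box.
- mug: Bystander: white ceramic mug, 80 mm across, 90 mm tall with a handle, origin at the centre of its underside. It stands to the robot's right.
- mill: Bystander: dark wooden pepper mill, 52 mm across, 130 mm tall, origin at the centre of its underside. It stands to the left of the box.
- tin: Bystander: plain steel tin, 70 mm across, 100 mm tall, origin at the centre of its underside. It stands near the robot, to the right.

How it is judged:
By the outcome, as a careful person would: the job done as asked, in the order asked, and still so for the second after the job is handed in, with the robot touching nothing.
It also fails if it takes over 59 s, if anything falls off the work surface, if the arm or the gripper's body presses on something with over 40 N, if the wrist force passes 120 N, or if a joint passes its speed limit or range.

## Working session

There is one attempt and no reset: what is moved stays moved. The work goes in short steps, Python scripts to look and compute and a tool call to move; the robot and the scene stay as the last step left them, time stands still between calls to the robot, and variables do not carry over. Pictures are saved under pics/ and viewed, at most 10 in all, crops included, and the job is handed in when it is done.

Besides the shell and the picture viewer there is one more tool, called by a JSON object that holds its "op" and its "data". arm_command: Moves the arm, as the interface text tells. Its arguments: {"type":"object","properties":{"moves":{"type":"array","items":{"type":"array"}},"squeeze":{"type":"number"}},"required":["moves"]}

```bash
mkdir -p pics
cat > h.py <<'E'
import numpy as np, cv2
from bench import env
def look(name,tag):
    p,d=env.camera(name); cv2.imwrite(f'pics/{tag}.png',p[:,:,::-1]); np.save(f'pics/{tag}.npy',d); return p,d
def world(name,d):
    c=env.camera_params(name);K=np.array(c['camera_matrix']);D=np.array(c['dist_coeffs']);V=np.array(c['view'])
    h,w=d.shape;u,v=np.meshgrid(np.arange(w),np.arange(h))
    n=cv2.undistortPoints(np.stack([u,v],-1).reshape(-1,1,2).astype(float),K,D).reshape(h,w,2)
    P=np.stack([n[...,0]*d,-n[...,1]*d,-d,np.ones_like(d)],-1)
    W=(P@np.linalg.inv(V).T)[...,:3]; W[d==0]=np.nan; return W
E
python3 - <<'E'
from h import *
for n in('top','side'):
    p,d=look(n,n+'1')
    print(n,np.linalg.inv(env.camera_params(n)['view']).round(3).tolist())
s=env.read_state();print(s['time'],s['eef_pos'],s['ee_rot'],s['force'])
E
```

```text
top [[0.003, 0.993, -0.117, 0.469], [-1.0, 0.001, -0.014, 0.041], [-0.014, 0.117, 0.993, 1.339], [0.0, 0.0, 0.0, 1.0]]
side [[0.946, 0.228, -0.229, 0.337], [-0.322, 0.706, -0.631, -0.668], [0.018, 0.671, 0.741, 0.968], [0.0, 0.0, 0.0, 1.0]]
0.1 [0.23103673 0.58036454 0.18220214] [-3.14055227e+00  1.07042389e-04  2.76276086e+00] [-0.17327983  0.10092612  0.42594406]
```

View pics/top1.png

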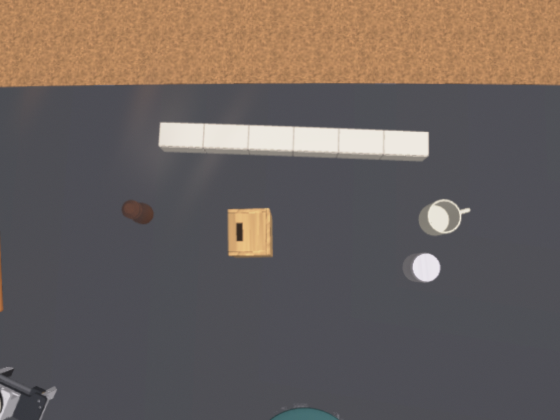

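View pics/side1.png

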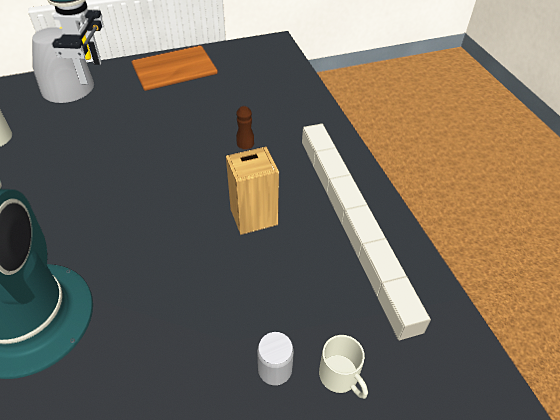

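The top view shows the box standing at about (250,232), the mill at (138,212), the mug at (440,217), the tin at (425,267) and the upstand from (160,140) to (428,147). Next I measure these.

```bash
cat >> h.py <<'E'
def boxfit(W,zl,zh,roi):
    x0,x1,y0,y1=roi
    m=(W[...,2]>zl)&(W[...,2]<zh)&(W[...,0]>x0)&(W[...,0]<x1)&(W[...,1]>y0)&(W[...,1]<y1)
    P=W[m]; r=cv2.minAreaRect(P[:,:2].astype(np.float32)*1000)
    return len(P),np.median(P[:,2]).round(4),cv2.boxPoints(r).round(0).tolist()
def upstand(W):
    # line through the top-face front edge: min x per y bin
    m=(W[...,2]>.054)&(W[...,2]<.066)&(W[...,0]>.55)&(W[...,0]<.95); P=W[m]
    ys=np.arange(-.36,.42,.02);L=[]
    for y in ys:
        q=P[abs(P[:,1]-y)<.01]
        if len(q)>20: L.append((y,np.percentile(q[:,0],3)))
    return np.array(L)
E
python3 - <<'E'
from h import *
for n in('top','side'):
    W=world(n,np.load(f'pics/{n}1.npy'))
    print(n,'table z',np.nanmedian(W[300:330,200:240,2]) if n=='top' else np.nanmedian(W[250:300,180:220,2]))
    print('boxtop',boxfit(W,.175,.2,(.3,.7,0,.3)))
    print('box all',boxfit(W,.02,.2,(.3,.66,0.03,.3)))
    print('mill',boxfit(W,.02,.14,(.3,.65,.3,.5)))
    print('mug/tin',boxfit(W,.085,.094,(.45,.65,-.5,-.2)),boxfit(W,.096,.106,(.3,.65,-.5,-.2)))
    L=upstand(W);print('front',np.polyfit(L[:,0],L[:,1],1).round(4),L[[0,-1]].round(3).tolist(),(L[:,1]-np.polyval(np.polyfit(L[:,0],L[:,1],1),L[:,0])).round(4).tolist())
    print('up',boxfit(W,.05,.07,(.6,.95,-.5,.5)))
E
```

```text
top table z -0.0007225165766213681
boxtop (1960, np.float64(0.1892), [[499.0, 166.0], [501.0, 76.0], [600.0, 78.0], [599.0, 168.0]])
box all (2122, np.float64(0.189), [[498.0, 166.0], [500.0, 76.0], [600.0, 78.0], [599.0, 168.0]])
mill (506, np.float64(0.105), [[580.0, 419.0], [584.0, 375.0], [634.0, 379.0], [630.0, 424.0]])
mug/tin (256, np.float64(0.0893), [[430.0, -311.0], [617.0, -378.0], [644.0, -304.0], [457.0, -237.0]]) (546, np.float64(0.0997), [[432.0, -295.0], [568.0, -353.0], [593.0, -296.0], [457.0, -238.0]])
front [0.153  0.7377] [[-0.36, 0.569], [0.36, 0.767]] [-0.1134, -0.1278, -0.1014, 0.0457, 0.0437, 0.0406, 0.0384, 0.0363, 0.0339, 0.0307, 0.0291, 0.027, 0.0258, 0.025, 0.0222, 0.0196, 0.0173, 0.0159, 0.0133, 0.0098, 0.0088, 0.0063, 0.0033, 0.002, -0.0004, -0.0049, -0.008, -0.0093, -0.0112, -0.0143, -0.0159, -0.0178, -0.0213, -0.0235, -0.0253]
up (6829, np.float64(0.0599), [[600.0, -401.0], [827.0, -401.0], [828.0, 395.0], [600.0, 395.0]])
side table z 0.00030824288750219697
boxtop (1405, np.float64(0.1901), [[496.0, 171.0], [498.0, 75.0], [599.0, 77.0], [597.0, 173.0
[... 165 characters left out ...]
, [632.0, 407.0], [584.0, 422.0]])
mug/tin (449, np.float64(0.0894), [[447.0, -306.0], [611.0, -382.0], [645.0, -308.0], [481.0, -233.0]]) (844, np.float64(0.1), [[433.0, -299.0], [490.0, -319.0], [512.0, -259.0], [455.0, -239.0]])
front [0.093  0.7194] [[-0.36, 0.561], [0.4, 0.587]] [-0.1254, -0.1353, -0.1378, -0.1137, 0.0501, 0.0484, 0.0473, 0.0461, 0.0455, 0.0436, 0.0426, 0.0417, 0.0402, 0.039, 0.0376, 0.0373, 0.0357, 0.0347, 0.0339, 0.0326, 0.0312, 0.0305, -0.1724, 0.0285, 0.0272, 0.0268, 0.0247, 0.0237, 0.0225, 0.0223, 0.0204, 0.0196, 0.0181, 0.017, 0.0164, 0.0159, 0.0141, -0.1605, -0.1699]
up (5854, np.float64(0.0612), [[600.0, -402.0], [827.0, -402.0], [828.0, 403.0], [601.0, 404.0]])
```

```bash
cat >> h.py <<'E'
def upstand(W):
    m=(W[...,2]>.054)&(W[...,2]<.066)&(W[...,0]>.68)&(W[...,0]<.95); P=W[m]
    L=[(y,np.percentile(P[abs(P[:,1]-y)<.01][:,0],3)) for y in np.arange(-.28,.28,.02)]
    return np.array(L)
E
python3 - <<'E'
from h import *
for n in('top','side'):
    W=world(n,np.load(f'pics/{n}1.npy'))
    L=upstand(W);f=np.polyfit(L[:,0],L[:,1],1);print(n,f.round(4),np.abs(L[:,1]-np.polyval(f,L[:,0])).max())
    print(boxfit(W,.05,.07,(.68,.95,-.5,.5)))
    print('tin',boxfit(W,.02,.106,(.4,.52,-.4,-.2)),'mug',boxfit(W,.02,.1,(.53,.68,-.5,-.25)))
E
```

```text
top [0.0401 0.7542] 0.0019043726483756185
(6727, np.float64(0.0599), [[739.0, -304.0], [803.0, -307.0], [828.0, 356.0], [764.0, 358.0]])
tin (864, np.float64(0.0979), [[426.0, -276.0], [472.0, -325.0], [521.0, -278.0], [474.0, -230.0]]) mug (743, np.float64(0.0679), [[537.0, -328.0], [612.0, -401.0], [668.0, -345.0], [593.0, -271.0]])
side [0.0374 0.7532] 0.0007870009339476791
(5638, np.float64(0.0612), [[740.0, -304.0], [805.0, -307.0], [829.0, 357.0], [764.0, 359.0]])
tin (1518, np.float64(0.098), [[426.0, -270.0], [460.0, -328.0], [517.0, -294.0], [483.0, -236.0]]) mug (1646, np.float64(0.0633), [[535.0, -381.0], [613.0, -403.0], [641.0, -301.0], [564.0, -279.0]])
```

{"op": "arm_command", "data": {"moves": [[0, [0, 0, 0], [0, 0, -0.8]], [0, [0, 0, 0], [0, 0, -0.8]], [0, [0, 0, 0], [0, 0, -0.8]], [0, [0, 0, 0], [0, 0, -0.85]], [0, [-0.5, -0.5, 0], [0, 0, 0]], [0, [-0.5, -0.5, 0], [0, 0, 0]], [0, [-0.5, -0.5, 0], [0, 0, 0]], [0, [-0.5, -0.5, 0], [0, 0, 0]]]}}

```text
time: 0.9
eef_pos: [0.3279, 0.4756, 0.1824]
ee_rot: [-3.141, -0.0, 3.103]
force: [-0.2, 0.4, -0.5]
grip_width: 0.0334
finger_force: 0.0
```

{"op": "arm_command", "data": {"moves": [[0, [-0.5, -0.5, 0], [0, 0, 0]], [0, [-0.5, -0.5, 0], [0, 0, 0]], [0, [-0.5, -0.5, 0], [0, 0, 0]], [0, [-0.5, -0.5, 0], [0, 0, 0]], [0, [-0.5, -0.5, 0], [0, 0, 0]], [0, [-0.5, -0.5, 0], [0, 0, 0]], [0, [-0.5, -0.5, 0], [0, 0, 0]], [0, [0, 0, 0], [0, 0, 0]]]}}

```text
time: 1.7
eef_pos: [0.4982, 0.2909, 0.1825]
ee_rot: [-3.14, 0.001, 3.097]
force: [-0.2, 0.4, 0.1]
grip_width: 0.0001
finger_force: 0.0
```

{"op": "arm_command", "data": {"moves": [[0, [-0.25, -0.4, 0.04], [0, 0, 0]], [0, [-0.25, -0.4, 0.04], [0, 0, 0]], [0, [-0.3, -0.4, 0], [0, 0, 0]], [0, [-0.3, -0.3, 0], [0, 0, 0]], [0, [0, -0.1, 0], [0, 0, 0]], [0, [0, -0.1, 0], [0, 0, 0]], [0, [0, -0.1, 0], [0, 0, 0]], [0, [0, 0, 0], [0, 0, 0]]]}}

```text
time: 2.5
eef_pos: [0.5464, 0.2033, 0.1788]
ee_rot: [-3.142, -0.0, 3.103]
force: [0.1, -0.5, -1.0]
grip_width: 0.0005
finger_force: 0.0
```

{"op": "arm_command", "data": {"moves": [[0, [-0.02, -0.15, 0], [0, 0, 0]], [0, [-0.02, -0.15, 0], [0, 0, 0]], [0, [-0.02, -0.1, 0], [0, 0, 0]], [0, [-0.02, -0.1, 0], [0, 0, 0]], [0, [0, -0.1, 0], [0, 0, 0]], [0, [0, -0.1, 0], [0, 0, 0]], [0, [0, -0.1, 0], [0, 0, 0]], [0, [0, -0.1, 0], [0, 0, 0]]]}}

```text
time: 3.3
eef_pos: [0.5491, 0.1578, 0.1788]
ee_rot: [-3.142, -0.0, 3.103]
force: [-0.0, 0.3, 0.5]
grip_width: 0.0005
finger_force: 0.0
```

Run:
```python
from h import *
look('side','side2')
```

```text
(no output)
```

View pics/side2.png

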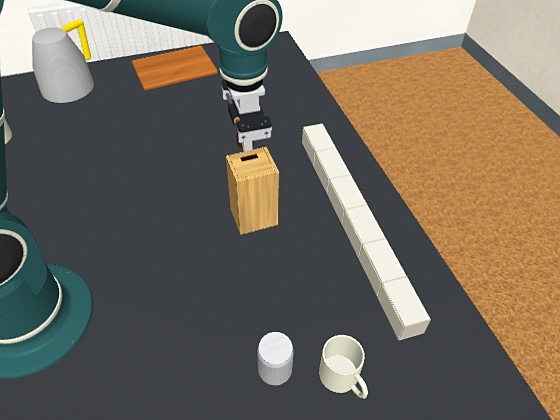

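Run:
```python
from h import *
for t in('side1','side2'):
    W=world('side',np.load(f'pics/{t}.npy'))
    m=(W[...,2]>.15)&(W[...,2]<.2)&(abs(W[...,0]-.52)<.01)&(W[...,1]>.05)&(W[...,1]<.2);P=W[m]
    for y in np.arange(.06,.19,.01):
        q=P[abs(P[:,1]-y)<.005]; print(t,round(y,3),len(q),q[:,2].max().round(4) if len(q) else '')
    print(boxfit(W,.182,.2,(.48,.62,.05,.2)))
p=cv2.imread('pics/side2.png')[60:250,190:310];cv2.imwrite('pics/c2.png',cv2.resize(p,None,fx=3,fy=3,interpolation=cv2.INTER_CUBIC))
```

```text
side1 0.06 0 
side1 0.07 0 
side1 0.08 127 0.1929
side1 0.09 29 0.1936
side1 0.1 23 0.1924
side1 0.11 30 0.1926
side1 0.12 24 0.1927
side1 0.13 27 0.1933
side1 0.14 29 0.1932
side1 0.15 22 0.192
side1 0.16 27 0.1929
side1 0.17 7 0.1911
side1 0.18 0 
(1296, np.float64(0.1902), [[497.0, 171.0], [498.0, 75.0], [599.0, 77.0], [597.0, 173.0]])
side2 0.06 0 
side2 0.07 0 
side2 0.08 122 0.1921
side2 0.09 26 0.1941
side2 0.1 29 0.1926
side2 0.11 31 0.1934
side2 0.12 26 0.1946
side2 0.13 24 0.1939
side2 0.14 28 0.1948
side2 0.15 25 0.1942
side2 0.16 21 0.192
side2 0.17 11 0.1916
side2 0.18 0 
(1292, np.float64(0.1902), [[497.0, 172.0], [498.0, 76.0], [599.0, 77.0], [598.0, 174.0]])
```

View pics/c2.png

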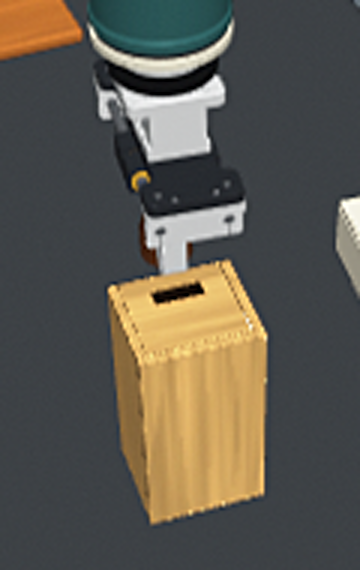

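The box has not moved, and the finger looks just short of the rim (finger tip at side pixel about (248,147)). I measure the finger in the depth picture.

Run:
```python
from h import *
W=world('side',np.load('pics/side2.npy'))
for v in range(110,156,4):
    print(v,[tuple((W[v,u]*1000).round(0).astype(int)) if np.isfinite(W[v,u,0]) else 0 for u in (240,245,248,251)])
s=env.read_state();print(s['eef_pos'],s['force'],s['time'])
p,d=look('top','top2');W=world('top',d);print(boxfit(W,.182,.2,(.48,.62,.05,.2)))
m=(W[...,2]>.2)&(W[...,2]<.32)&(abs(W[...,0]-.55)<.2)&(abs(W[...,1]-.2)<.2);P=W[m];print(P.min(0),P.max(0))
```

```text
110 [(np.int64(527), np.int64(121), np.int64(348)), (np.int64(537), np.int64(117), np.int64(348)), (np.int64(544), np.int64(119), np.int64(345)), (np.int64(550), np.int64(117), np.int64(345))]
114 [(np.int64(525), np.int64(113), np.int64(343)), (np.int64(535), np.int64(113), np.int64(341)), (np.int64(541), np.int64(110), np.int64(342)), (np.int64(548), np.int64(111), np.int64(340))]
118 [(np.int64(523), np.int64(106), np.int64(339)), (np.int64(532), np.int64(100), np.int64(342)), (np.int64(537), np.int64(98), np.int64(342)), (np.int64(544), np.int64(97), np.int64(341))]
122 [(np.int64(519), np.int64(91), np.int64(341)), (np.int64(528), np.int64(87), np.int64(342)), (np.int64(533), np.int64(84), np.int64(343)), (np.int64(540), np.int64(83), np.int64(342))]
126 [(np.int64(516), np.int64(79), np.int64(341)), (np.int64(525), np.int64(75), np.int64(342)), (np.int64(530), np.int64(72), np.int64(343)), (np.int64(536), np.int64(71), np.int64(342))]
130 [(np.int64(514), np.int64(73), np.int64(336)), (np.int64(523), np.int64(70), np.int64(336)), (np.int64(529), np.int64(68), np.int64(336)), (n
[... 726 characters left out ...]
 np.int64(145), np.int64(224)), (np.int64(555), np.int64(147), np.int64(220))]
150 [(np.int64(583), np.int64(379), np.int64(1)), (np.int64(540), np.int64(147), np.int64(212)), (np.int64(547), np.int64(145), np.int64(212)), (np.int64(559), np.int64(165), np.int64(191))]
154 [(np.int64(531), np.int64(162), np.int64(189)), (np.int64(543), np.int64(159), np.int64(188)), (np.int64(549), np.int64(155), np.int64(190)), (np.int64(555), np.int64(151), np.int64(191))]
[0.54915483 0.1568234  0.17880577] [ 1.47400078 -0.70040352  0.1996363 ] 3.35
(167, np.float64(0.1889), [[500.0, 109.0], [501.0, 76.0], [601.0, 79.0], [600.0, 111.0]])
[0.51208399 0.07620234 0.31416331] [0.57352374 0.10149992 0.31784142]
```

Run:
```python
from h import *
for n in('side','top'):
    W=world(n,np.load(f'pics/{n}1.npy'))
    m=(abs(W[...,0]-.231)<.1)&(abs(W[...,1]-.58)<.1)&(W[...,2]>.1)&(W[...,2]<.4);P=W[m]
    print(n,len(P)); P=P[np.argsort(P[:,2])];print((P[:200:10]*1000).round(0).astype(int).tolist())
W=world('side',np.load('pics/side2.npy'))
for v in range(144,160):
    print(v,[(W[v,u]*1000).round(0).astype(int).tolist() if np.isfinite(W[v,u,0]) else 0 for u in (243,246,249,252)])
```

```text
side 2268
[[250, 628, 202], [207, 531, 208], [205, 527, 211], [252, 619, 213], [255, 625, 215], [242, 626, 217], [217, 520, 219], [243, 625, 220], [208, 527, 222], [201, 526, 224], [219, 528, 226], [245, 623, 227], [240, 627, 229], [218, 525, 231], [211, 524, 233], [217, 524, 235], [202, 531, 236], [258, 622, 238], [248, 623, 240], [211, 520, 242]]
top 1739
[[255, 622, 202], [256, 621, 208], [258, 626, 211], [210, 523, 214], [257, 628, 215], [247, 623, 217], [219, 529, 219], [201, 526, 221], [258, 626, 223], [246, 625, 226], [205, 525, 227], [201, 526, 229], [254, 622, 232], [212, 522, 234], [219, 526, 237], [247, 621, 240], [258, 623, 246], [254, 619, 253], [198, 506, 302], [231, 491, 306]]
144 [[538, 154, 225], [543, 146, 230], [550, 146, 228], [622, 388, 6]]
145 [[538, 155, 221], [542, 144, 229], [550, 146, 226], [622, 386, 4]]
146 [[538, 156, 217], [543, 146, 224], [549, 144, 224], [622, 385, 1]]
147 [[538, 158, 212], [543, 146, 221], [549, 145, 220], [556, 144, 220]]
148 [[538, 156, 211], [543, 146, 218], [550, 147, 215], [555, 141, 219]]
149 [[539, 160, 204], [542, 144, 217], [550, 148, 212], [556, 143, 214]]
150 [[592, 379, -1], [542, 146, 212], [550, 147, 209], [562, 165, 190]]
151 [[541, 170, 189], [547, 167, 190], [554, 164, 190], [561, 164, 189]]
152 [[540, 167, 189], [546, 163, 191], [553, 162, 189], [560, 159, 189]]
153 [[538, 158, 194], [546, 161, 188], [552, 157, 191], [559, 156, 190]]
154 [[538, 160, 189], [545, 157, 190], [551, 156, 189], [557, 149, 193]]
155 [[537, 156, 189], [543, 151, 192], [550, 152, 189], [556, 147, 192]]
156 [[536, 151, 191], [542, 149, 191], [549, 147, 190], [555, 143, 193]]
157 [[535, 147, 191], [541, 143, 193], [549, 146, 188], [555, 142, 190]]
158 [[534, 145, 190], [540, 140, 193], [546, 138, 193], [554, 139, 190]]
159 [[533, 140, 192], [539, 138, 192], [546, 137, 191], [553, 137, 189]]
```

The fingertips really end about 20 mm higher than the reported TCP. Reported z is 0.179, but the finger bottoms are at about 0.20, so they passed over the box top. I back off, go 26 mm lower and push again.

{"op": "arm_command", "data": {"moves": [[0, [0, 0.3, 0], [0, 0, 0]], [0, [0, 0.3, 0], [0, 0, 0]], [0, [0, 0.3, 0], [0, 0, 0]], [0, [0, 0.2, 0], [0, 0, 0]], [0, [0, 0, 0.2], [0, 0, 0]], [0, [0, 0, 0.2], [0, 0, 0]], [0, [0, 0, 0.12], [0, 0, 0]], [0, [0, 0, 0], [0, 0, 0]]]}}

```text
time: 4.2
eef_pos: [0.5507, 0.2122, 0.1514]
ee_rot: [-3.14, -0.002, 3.102]
force: [-0.3, -0.8, 0.9]
grip_width: 0.0006
finger_force: 0.0
```

{"op": "arm_command", "data": {"moves": [[0, [0, -0.15, 0], [0, 0, 0]], [0, [0, -0.15, 0], [0, 0, 0]], [0, [0, -0.1, 0], [0, 0, 0]], [0, [0, -0.1, 0], [0, 0, 0]], [0, [0, -0.1, 0], [0, 0, 0]], [0, [0, -0.1, 0], [0, 0, 0]], [0, [0, -0.1, 0], [0, 0, 0]], [0, [0, -0.1, 0], [0, 0, 0]]]}}

```text
time: 5.0
eef_pos: [0.5495, 0.1679, 0.1528]
ee_rot: [3.142, 0.0, 3.103]
force: [0.4, 0.6, 0.9]
grip_width: 0.0007
finger_force: 0.6
```

{"op": "arm_command", "data": {"moves": [[0, [0, -0.1, 0], [0, 0, 0]], [0, [0, -0.1, 0], [0, 0, 0]], [0, [0, -0.1, 0], [0, 0, 0]], [0, [0, -0.1, 0], [0, 0, 0]], [0, [0, -0.1, 0], [0, 0, 0]], [0, [0, -0.1, 0], [0, 0, 0]], [0, [0, 0, 0], [0, 0, 0]], [0, [0, 0, 0], [0, 0, 0]]]}}

```text
time: 5.8
eef_pos: [0.5483, 0.1381, 0.1527]
ee_rot: [-3.142, -0.0, 3.103]
force: [-0.3, 0.5, 0.2]
grip_width: 0.0003
finger_force: 0.2
```

Run:
```python
from h import *
look('side','side3')
```

```text
(no output)
```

View pics/side3.png

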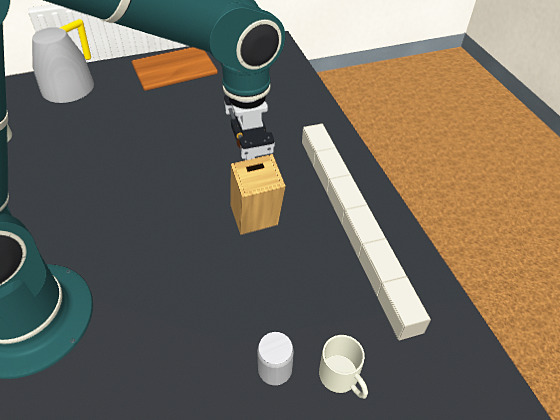

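It is tipping cleanly: the heel has stayed at about (240,233) and the top leans right. I continue pushing.

{"op": "arm_command", "data": {"moves": [[0, [0, -0.1, 0], [0, 0, 0]], [0, [0, -0.1, 0], [0, 0, 0]], [0, [0, -0.1, 0], [0, 0, 0]], [0, [0, -0.1, 0], [0, 0, 0]], [0, [0, -0.1, 0], [0, 0, 0]], [0, [0, -0.1, 0], [0, 0, 0]], [0, [0, -0.1, 0], [0, 0, 0]], [0, [0, -0.1, 0], [0, 0, 0]]]}}

```text
time: 6.65
eef_pos: [0.5468, 0.0977, 0.1528]
ee_rot: [-3.142, 0.0, 3.103]
force: [-0.6, 0.4, 0.3]
grip_width: 0.0004
finger_force: 0.0
```

{"op": "arm_command", "data": {"moves": [[0, [0, -0.1, 0], [0, 0, 0]], [0, [0, -0.1, 0], [0, 0, 0]], [0, [0, -0.1, 0], [0, 0, 0]], [0, [0, 0, 0], [0, 0, 0]], [0, [0, 0, 0], [0, 0, 0]], [0, [0, 0, 0], [0, 0, 0]], [0, [0, 0, 0], [0, 0, 0]], [0, [0, 0, 0], [0, 0, 0]]]}}

```text
time: 7.45
eef_pos: [0.5462, 0.0834, 0.1527]
ee_rot: [-3.142, -0.0, 3.103]
force: [-0.6, -0.3, -0.4]
grip_width: 0.0006
finger_force: 0.0
```

Run:
```python
from h import *
look('side','side4')
```

```text
(no output)
```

View pics/side4.png

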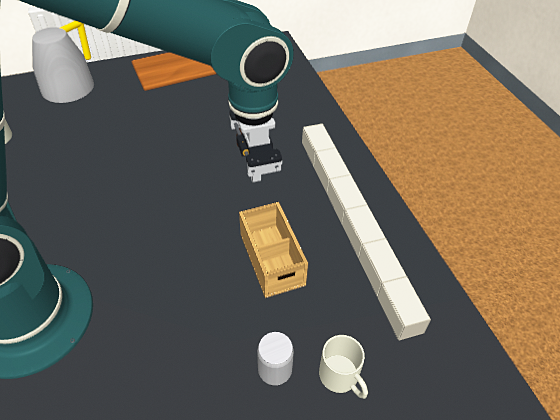

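The box lies on its bottom, mouth up, with its rim corners near (240,213), (280,204), (307,264) and (267,292). The tin and mug are untouched. I now measure its pose.

Run:
```python
from h import *
W=world('side',np.load('pics/side4.npy'))
print(boxfit(W,.082,.097,(.45,.68,-.2,.12)),boxfit(W,.02,.097,(.45,.68,-.2,.12)))
```

```text
(945, np.float64(0.0896), [[498.0, 78.0], [502.0, -116.0], [604.0, -114.0], [600.0, 80.0]]) (3178, np.float64(0.0639), [[498.0, 78.0], [502.0, -117.0], [604.0, -115.0], [600.0, 80.0]])
```

{"op": "arm_command", "data": {"moves": [[1, [0.35, -0.35, 0], [0, 0, 0]], [1, [0.4, -0.35, 0], [0, 0, 0]], [1, [0.4, -0.35, 0], [0, 0, 0]], [1, [0.4, -0.35, 0], [0, 0, 0]], [1, [0.4, -0.35, 0], [0, 0, 0]], [1, [0.3, -0.3, 0], [0, 0, 0]], [1, [0, 0, 0], [0, 0, 0]], [1, [0, 0, 0], [0, 0, 0]]]}}

```text
time: 8.3
eef_pos: [0.4302, -0.0148, 0.1531]
ee_rot: [3.141, 0.001, 3.103]
force: [0.6, -0.1, 0.1]
grip_width: 0.061
finger_force: 0.0
```

{"op": "arm_command", "data": {"moves": [[1, [0, 0, 0.4], [0, 0, 0]], [1, [0, 0, 0.5], [0, 0, 0]], [1, [0, 0, 0.5], [0, 0, 0]], [1, [0, 0, 0.5], [0, 0, 0]], [1, [0, 0, 0.4], [0, 0, 0]], [1, [0, 0, 0.3], [0, 0, 0]], [1, [0, 0, 0.15], [0, 0, 0]], [1, [0, 0, 0], [0, 0, 0]]]}}

```text
time: 9.1
eef_pos: [0.4298, -0.0146, 0.0146]
ee_rot: [-3.141, -0.001, 3.104]
force: [0.9, -0.1, 1.1]
grip_width: 0.0939
finger_force: 0.0
```

{"op": "arm_command", "data": {"moves": [[1, [-0.2, 0, 0], [0, 0, 0]], [1, [-0.25, 0, 0], [0, 0, 0]], [1, [-0.25, 0, 0], [0, 0, 0]], [1, [-0.2, 0, 0], [0, 0, 0]], [1, [-0.1, 0, 0], [0, 0, 0]], [1, [-0.1, 0, 0], [0, 0, 0]], [1, [-0.1, 0, 0], [0, 0, 0]], [1, [-0.1, 0, 0], [0, 0, 0]]]}}

```text
time: 9.9
eef_pos: [0.4946, -0.0173, 0.0152]
ee_rot: [3.142, -0.001, 3.103]
force: [-3.5, 1.6, 1.7]
grip_width: 0.0938
finger_force: 1.6
```

{"op": "arm_command", "data": {"moves": [[1, [-0.12, 0, 0], [0, 0, 0]], [1, [-0.12, 0, 0], [0, 0, 0]], [1, [-0.12, 0, 0], [0, 0, 0]], [1, [-0.12, 0, 0], [0, 0, 0]], [1, [-0.12, 0, 0], [0, 0, 0]], [1, [-0.12, 0, 0], [0, 0, 0]], [1, [-0.12, 0, 0], [0, 0, 0]], [1, [-0.12, 0, 0], [0, 0, 0]]]}}

```text
time: 10.7
eef_pos: [0.5433, -0.0193, 0.0152]
ee_rot: [-3.141, -0.0, 3.103]
force: [-1.9, -0.4, -0.3]
grip_width: 0.0942
finger_force: 1.2
```

Run:
```python
from h import *
p,d=look('side','side5')
W=world('side',d)
print(boxfit(W,.08,.097,(.56,.75,-.2,.12)))
s=env.read_state();print(s['eef_pos'],s['force'])
```

```text
(559, np.float64(0.0893), [[560.0, -118.0], [647.0, -122.0], [655.0, 72.0], [568.0, 76.0]])
[ 0.54423629 -0.01929694  0.01539048] [-1.01272454  0.9197485  -0.53455415]
```

View pics/side5.png

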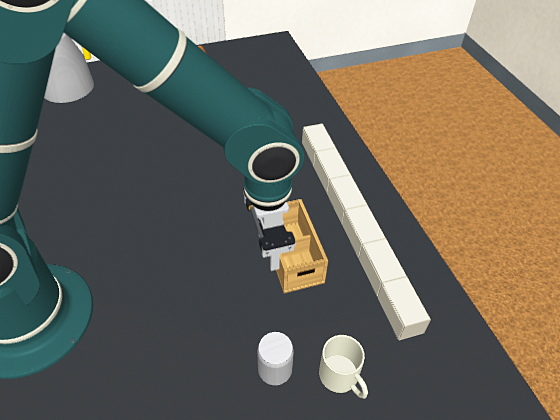

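The box has squared up to the tiles (slope 0.041 against 0.0385), with about 100 mm left to go.

{"op": "arm_command", "data": {"moves": [[1, [-0.12, 0, 0], [0, 0, 0]], [1, [-0.12, 0, 0], [0, 0, 0]], [1, [-0.12, 0, 0], [0, 0, 0]], [1, [-0.12, 0, 0], [0, 0, 0]], [1, [-0.12, 0, 0], [0, 0, 0]], [1, [-0.12, 0, 0], [0, 0, 0]], [1, [-0.12, 0, 0], [0, 0, 0]], [1, [-0.12, 0, 0], [0, 0, 0]]]}}

```text
time: 11.55
eef_pos: [0.5912, -0.0211, 0.0153]
ee_rot: [-3.142, -0.0, 3.103]
force: [-3.5, -0.0, 0.5]
grip_width: 0.0941
finger_force: 1.4
```

{"op": "arm_command", "data": {"moves": [[1, [-0.12, 0, 0], [0, 0, 0]], [1, [-0.12, 0, 0], [0, 0, 0]], [1, [-0.12, 0, 0], [0, 0, 0]], [1, [-0.12, 0, 0], [0, 0, 0]], [1, [-0.1, 0, 0], [0, 0, 0]], [1, [-0.08, 0, 0], [0, 0, 0]], [1, [-0.06, 0, 0], [0, 0, 0]], [1, [-0.06, 0, 0], [0, 0, 0]]]}}

```text
time: 12.35
eef_pos: [0.6299, -0.0226, 0.0153]
ee_rot: [-3.141, -0.0, 3.103]
force: [-3.5, 1.0, 0.6]
grip_width: 0.0939
finger_force: 1.6
```

{"op": "arm_command", "data": {"moves": [[1, [-0.04, 0, 0], [0, 0, 0]], [1, [-0.04, 0, 0], [0, 0, 0]], [1, [-0.04, 0, 0], [0, 0, 0]], [1, [-0.04, 0, 0], [0, 0, 0]], [1, [-0.04, 0, 0], [0, 0, 0]], [1, [-0.03, 0, 0], [0, 0, 0]], [1, [-0.02, 0, 0], [0, 0, 0]], [1, [0, 0, 0], [0, 0, 0]]]}}

```text
time: 13.15
eef_pos: [0.6425, -0.0231, 0.0153]
ee_rot: [-3.141, 0.0, 3.103]
force: [-1.5, 0.2, -1.1]
grip_width: 0.0941
finger_force: 0.5
```

{"op": "arm_command", "data": {"moves": [[1, [-0.02, 0, 0], [0, 0, 0]], [1, [-0.02, 0, 0], [0, 0, 0]], [1, [-0.02, 0, 0], [0, 0, 0]], [1, [-0.02, 0, 0], [0, 0, 0]], [1, [0, 0, 0], [0, 0, 0]], [1, [0, 0, 0], [0, 0, 0]], [1, [0, 0, 0], [0, 0, 0]], [1, [0, 0, 0], [0, 0, 0]]]}}

```text
time: 13.95
eef_pos: [0.6448, -0.0231, 0.0153]
ee_rot: [3.141, -0.003, 3.103]
force: [-14.6, 1.1, 9.1]
grip_width: 0.0936
finger_force: 7.4
```

Force has risen to 14.6 N, so the box is against the tiles. I back off and check.

{"op": "arm_command", "data": {"moves": [[1, [0.05, 0, 0], [0, 0, 0]], [1, [0.1, 0, 0], [0, 0, 0]], [1, [0.3, 0, 0], [0, 0, 0]], [1, [0.5, 0, 0], [0, 0, 0]], [1, [0.5, 0, 0], [0, 0, 0]], [1, [0.5, 0, 0], [0, 0, 0]], [1, [0.5, 0, 0], [0, 0, 0]], [1, [0.4, 0, 0], [0, 0, 0]]]}}

```text
time: 14.75
eef_pos: [0.5027, -0.0177, 0.0154]
ee_rot: [-3.142, 0.001, 3.103]
force: [-0.5, -0.5, 1.0]
grip_width: 0.0941
finger_force: 0.0
```

Run:
```python
from h import *
for n in('side','top'):
    p,d=look(n,n+'6'); W=world(n,d)
    print(n,boxfit(W,.082,.1,(.6,.79,-.2,.12)))
    m=(W[...,2]>.082)&(W[...,2]<.1)&(W[...,0]>.6)&(W[...,0]<.79)&(W[...,1]>-.2)&(W[...,1]<.12);P=W[m]
    for lo,f in((3,'near'),(97,'far')):
        L=np.array([(y,np.percentile(P[abs(P[:,1]-y)<.008][:,0],lo)) for y in np.arange(-.11,.065,.012)])
        c=np.polyfit(L[:,0],L[:,1],1);print(f,c.round(4),np.polyval(c,-.02).round(4))
    print('mill',boxfit(W,.02,.14,(.5,.65,.3,.5))[2],'tin',boxfit(W,.02,.106,(.4,.52,-.4,-.2))[2],'mug',boxfit(W,.02,.1,(.53,.68,-.5,-.25))[2])
a=cv2.imread('pics/side6.png')[150:350,220:440];cv2.imwrite('pics/c6.png',cv2.resize(a,None,fx=2.9,fy=2.9,interpolation=cv2.INTER_CUBIC))
b=cv2.imread('pics/top6.png')[100:250,200:360];cv2.imwrite('pics/c7.png',cv2.resize(b,None,fx=4,fy=4,interpolation=cv2.INTER_CUBIC))
print(env.read_state()['force'])
```

```text
side (918, np.float64(0.0894), [[648.0, -122.0], [750.0, -126.0], [757.0, 69.0], [655.0, 72.0]])
near [0.0387 0.6538] 0.653
far [0.0366 0.7526] 0.7519
mill [[0.0, 0.0], [0.0, 0.0], [0.0, 0.0], [0.0, 0.0]] tin [[429.0, -262.0], [452.0, -325.0], [515.0, -302.0], [492.0, -239.0]] mug [[536.0, -382.0], [613.0, -403.0], [641.0, -300.0], [564.0, -279.0]]
top (825, np.float64(0.0888), [[650.0, -122.0], [752.0, -126.0], [759.0, 65.0], [657.0, 69.0]])
near [0.0397 0.6554] 0.6546
far [0.0503 0.7541] 0.7531
mill [[573.0, 391.0], [619.0, 369.0], [638.0, 409.0], [593.0, 431.0]] tin [[426.0, -278.0], [475.0, -324.0], [522.0, -276.0], [473.0, -229.0]] mug [[537.0, -327.0], [613.0, -403.0], [669.0, -348.0], [593.0, -271.0]]
[0.68214398 0.51066867 0.78301217]
  return _methods._mean(a, axis=axis, dtype=dtype,
  ret = ret.dtype.type(ret / rcount)
```

View pics/c6.png

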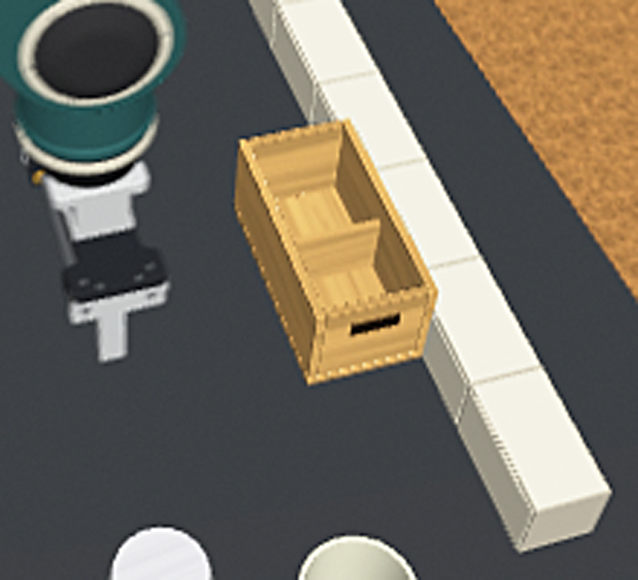

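View pics/c7.png

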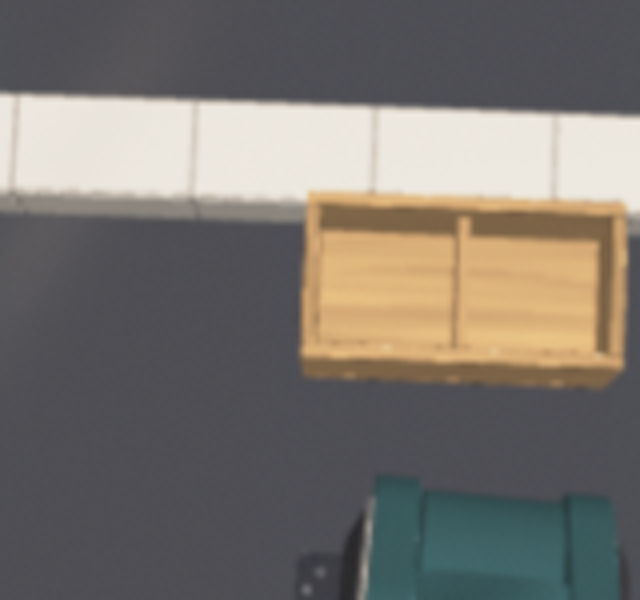

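Both crops show the box upright and flush along the tiles, and the measurements agree: its far side is at x = 0.752 and the tile face at 0.7524. The slopes match too. The gripper is clear and the bystanders have not moved.

```bash
python3 -c "
from bench import env; print(env.hand_in())"
```

```text
the job is handed in; nothing more can be done
None
```

I tipped the box onto its bottom with the mouth up and pushed it flush along the tiled upstand; by the cameras, the mug, mill and tin had not moved, and the job is handed in.

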